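Press home the row of sole rivets along a shoe's edge

ROBOT

A 7-joint arm with a two-finger parallel gripper is mounted at the origin on the work surface. World frame = base frame: x ahead of the robot, y to its left, z up, the work surface at z = 0. Lengths are in mm, angles in rad, forces in N, time in s.
With the tool pointing down it reaches from about 400 to 850 mm from the base axis. Payload 4.5 kg.
Tool frame: the origin (TCP) lies at the very end of the fingers, on their centre line; the grasp point (between the pads) lies 19 mm behind it; z points along the fingers, x is the direction in which the jaws open and shut, and the axes are right-handed (so a half turn about z gives the same grasp; the last joint's range is limited). The gripper opens to 85 mm and grips with 20 to 120 N. Pads are 22 mm wide; open, the fingers measure 114 mm over their backs; the gripper's body (76 mm by 85 mm) begins 54 mm behind the grasp point. The pads swing forward as they close: fully open they stand 13 mm farther back than shut.
Start: joints at [-1.124, 0.689, -0.195, 1.565, 0.157, 0.902, -0.215], TCP at [250.719, 572.533, 231.317] pointing down, gripper open.
Joint ranges: [-3.01, 3.01], [-0.46, 2.08], [-1.47, 1.51], [0.13, 2.56], [-1, 4.14], [0.04, 2.09], [-2.66, 2.66]. Speed limits (rad/s): [2.57, 2.57, 3.14, 3.14, 3.14, 3.14, 3.14].

INTERFACE

Orientations are given as [roll, pitch, yaw] about the fixed x, y, z axes, in that order (R = Rz(yaw) Ry(pitch) Rx(roll)).
In Python, from rig import r gives the robot as it stands. The module is installed in compiled form; this text tells all that it offers.
- The arm moves only by the tool play_rows, never from a script. Its argument "deltas" is a list of rows, each a list of 5 numbers: the shift along the tool's x, y, z in cm, then the turn about the tool's z in degrees, then the gripper command: -1 is shut, 1 is fully open, values between are in proportion. A call has 1 to 12 rows; each row is the pose to reach, as a shift and turn from the pose commanded when the call began, along the tool's axes at that moment; what a row does not reach only later rows make up. A row lasts 1/8 s, in which the tool goes at most 62.5 mm and 10.7 degrees, less where a joint would pass 70% of its speed; a pose out of reach is approached as far as the arm can. A call with a gripper value outside its range is refused whole. The fingers move at their own pace and stop on an object; "grip_force" is the grip in N (left out, the last holds). Time passes only in rows, so rows that repeat a pose let the fingers close. It gives the time, the measured TCP pose, the force and the opening at its end, in the units of the state.
- r.get_state(): the state, without advancing time (a new reading comes with each control period).
- r.camera(name): name is "scene" or "side" or "wrist"; returns a dict with "image" (480x640x3 uint8, blue, green, red), "range_z" (480x640 float32, mm along the optical axis (not along the pixel's ray), 0 where there is no reading), "mtx" (3x3 intrinsics, pixels), "R" (3x3) and "t" (3): a world point X has camera coordinates R X + t. Camera axes: x right, y down, z forward; pixel columns grow to the right and rows downward; lengths in mm; the calibration is good to about 2 mm. A picture is of the moment at which its call begins.
- r.job_done(): hands the job in, once; it reports no verdict.
The state is a dict: "t": time; "qpos": joint angles; "dq": joint speeds; "effort": joint torques, N m; "ee_pos": TCP position; "orientation": TCP orientation; "ft_force": force on the tool from outside, world axes, zero at the start; "ft_torque": the same for the moment, N m; "opening": finger opening in mm.
Only numpy, scipy, OpenCV 4.12 (cv2) and the standard library are available. Lean on these libraries where they do the work, as an engineer would, in place of code of your own. Each camera call takes 0.05 s, during which the arm holds its last target.

TASK

A shoe lies upside down on a cushioned stand, with a row of six brass rivets standing a little proud along one edge of its sole. Follow the row with a fingertip from the rivet nearest the heel to the one at the toe, pressing each rivet home in turn, one at a time and gently enough that the cushioned shoe never goes down near the end of its travel. Do not pull any rivet up, leave the other things on the bench alone, and finish clear of the shoe.

Things in the scene. Friction and masses are not known exactly. Their poses are not given: they have to be found in the camera images.
- shoe (a joint): Sink of the shoe on its cushioned stand, m: 0 at rest, grows downwards, 0.016 at the hard stop. The shoe does not tilt or turn. It starts to sink at about 1.5 N of push and then gives 1 mm more for every further 1 N; let go, it springs back to 0.
- stand: Grey round stand (foot 124 mm wide), fixed, bearing a black shoe upside down. Origin on the bench under mid-shoe; z up, x from heel to toe, y to the side whose edge has the rivets. Shoe 290 mm long (x -145 to +145), up to 92 wide; its flat dark rubber sole faces up, level, 150 mm above the bench. The heel block (x -145 to -85) rises 22 mm above it. Place and yaw vary.
- rivet1_top (a point): Top of the domed brass head of rivet 1 of 6, counted from the heel (head 12 mm across, 3 mm thick). First of the row, nearest the heel. In the stand's frame it is at x -35, y 20 mm; 153 mm above the bench when home, higher by the rivet's joint value when standing proud. Moves with the rivet. Neighbours are about 36 mm apart.
- rivet1 (a joint): How far rivet 1 stands out of its hole, m: 0 is home (head seated on the sole), it starts 0.0035 to 0.006 proud and can be drawn up to 0.012. It slides straight down with about 2 N of friction and stays where it is left.
- rivet2_top (a point): Top of the domed brass head of rivet 2 of 6, counted from the heel (head 12 mm across, 3 mm thick). In the stand's frame it is at x 0, y 27 mm; 153 mm above the bench when home, higher by the rivet's joint value when standing proud. Moves with the rivet. Neighbours are about 36 mm apart.
- rivet2 (a joint): How far rivet 2 stands out of its hole, m: 0 is home (head seated on the sole), it starts 0.0035 to 0.006 proud and can be drawn up to 0.012. It slides straight down with about 2 N of friction and stays where it is left.
- rivet3_top (a point): Top of the domed brass head of rivet 3 of 6, counted from the heel (head 12 mm across, 3 mm thick). In the stand's frame it is at x 36, y 34 mm; 153 mm above the bench when home, higher by the rivet's joint value when standing proud. Moves with the rivet. Neighbours are about 36 mm apart.
- rivet3 (a joint): How far rivet 3 stands out of its hole, m: 0 is home (head seated on the sole), it starts 0.0035 to 0.006 proud and can be drawn up to 0.012. It slides straight down with about 2 N of friction and stays where it is left.
- rivet4_top (a point): Top of the domed brass head of rivet 4 of 6, counted from the heel (head 12 mm across, 3 mm thick). In the stand's frame it is at x 72, y 34 mm; 153 mm above the bench when home, higher by the rivet's joint value when standing proud. Moves with the rivet. Neighbours are about 36 mm apart.
- rivet4 (a joint): How far rivet 4 stands out of its hole, m: 0 is home (head seated on the sole), it starts 0.0035 to 0.006 proud and can be drawn up to 0.012. It slides straight down with about 2 N of friction and stays where it is left.
- rivet5_top (a point): Top of the domed brass head of rivet 5 of 6, counted from the heel (head 12 mm across, 3 mm thick). In the stand's frame it is at x 107, y 27 mm; 153 mm above the bench when home, higher by the rivet's joint value when standing proud. Moves with the rivet. Neighbours are about 36 mm apart.
- rivet5 (a joint): How far rivet 5 stands out of its hole, m: 0 is home (head seated on the sole), it starts 0.0035 to 0.006 proud and can be drawn up to 0.012. It slides straight down with about 2 N of friction and stays where it is left.
- rivet6_top (a point): Top of the domed brass head of rivet 6 of 6, counted from the heel (head 12 mm across, 3 mm thick). Last of the row, at the toe. In the stand's frame it is at x 132, y 4 mm; 153 mm above the bench when home, higher by the rivet's joint value when standing proud. Moves with the rivet. Neighbours are about 36 mm apart.
- rivet6 (a joint): How far rivet 6 stands out of its hole, m: 0 is home (head seated on the sole), it starts 0.0035 to 0.006 proud and can be drawn up to 0.012. It slides straight down with about 2 N of friction and stays where it is left.
- spool: Loose dark thread spool, 42 mm across, 60 mm tall, standing on the bench. Origin: centre of its underside. Leave it alone.
- tin: Loose closed round metal polish tin, 72 mm across, 27 mm tall. Origin: centre of its underside. Leave it alone.
- hammer: Loose small hammer lying on the bench, 220 mm long along its x axis. Leave it alone.
- glue: Loose white plastic bottle, 44 mm across, 95 mm tall, standing. Origin: centre of its underside. Leave it alone.

How it is judged (in metres and radians):
On the way, in this order (a step that is already met when the one before it is completed fails the run):
1. rivet 1 from the heel is pressed home (within 1.3 mm) (value of joint rivet1 below 0.0013 m), for 0.1 s.
2. rivet 2 from the heel is pressed home (within 1.3 mm) (value of joint rivet2 below 0.0013 m), for 0.1 s.
3. rivet 3 from the heel is pressed home (within 1.3 mm) (value of joint rivet3 below 0.0013 m), for 0.1 s.
4. rivet 4 from the heel is pressed home (within 1.3 mm) (value of joint rivet4 below 0.0013 m), for 0.1 s.
5. rivet 5 from the heel is pressed home (within 1.3 mm) (value of joint rivet5 below 0.0013 m), for 0.1 s.
6. rivet 6 from the heel is pressed home (within 1.3 mm) (value of joint rivet6 below 0.0013 m), for 0.1 s.
At the end, for the whole second after the job is handed in: All six rivets are home (each within 1.3 mm of seated), the shoe has sprung back up (within 1.5 mm), and the spool, tin, hammer and bottle are within 30 mm of where they started (value of joint each of rivet1, rivet2, rivet3, rivet4, rivet5, rivet6 below 0.0013 m and value of joint shoe below 0.0015 m and distance of each of spool, tin, hammer, glue from where it was at the start of the episode below 0.03 m); the robot touches nothing.
It fails at once if the shoe is pushed down more than 13 mm of its 16 mm travel (value of joint shoe above 0.013 m).
It fails at once if a rivet is pulled up (more than 8.5 mm proud) (value of joint any of rivet1, rivet2, rivet3, rivet4, rivet5, rivet6 above 0.0085 m).
It fails at once if a bystander is lifted or moved more than 30 mm (distance of any of spool, tin, hammer, glue from where it was at the start of the episode above 0.03 m).
It also fails if it takes over 54 s, if anything falls off the work surface, if the arm or the gripper's body presses on something with over 40 N, if the wrist force passes 120 N, or if a joint passes its speed limit or range.

## Working session

There is one attempt and no reset: what is moved stays moved. The work goes in short steps, Python scripts to look and compute and a tool call to move; the robot and the scene stay as the last step left them, time stands still between calls to the robot, and variables do not carry over. Pictures are saved under pics/ and viewed, and the job is handed in when it is done.

Besides the shell and the picture viewer there is one more tool, called after "Emit:" as name(argument=value, ...) on one line, values as JSON. play_rows: Moves the arm, as the interface text tells. Its arguments: {"type":"object","properties":{"deltas":{"type":"array"},"grip_force":{"type":"number"}},"required":["deltas"]}

```bash
mkdir -p pics; python3 - <<'E'
from rig import r
import cv2,numpy as np,pickle
s=r.get_state();print(s)
d={}
for n in("scene","side","wrist"):
    c=r.camera(n);d[n]=c;cv2.imwrite(f"pics/{n}0.png",c["image"]);print(n,c["mtx"].tolist(),(-c["R"].T@c["t"]).round(),c["R"].round(2).tolist())
pickle.dump(d,open("c0.pkl","wb"))
E
```

```text
{'t': 0.0, 'qpos': array([-1.12421667,  0.69000833, -0.19447065,  1.56636003,  0.1573158 ,
        0.90248562, -0.21509556]), 'dq': array([-0.00060167, -0.00174167,  0.00066248,  0.00128921, -0.00117195,
        0.00059982,  0.0009505 ]), 'effort': array([ 7.20076314e-04, -5.39612567e+01, -1.26671970e+00, -1.58546412e+01,
        8.97439895e-03,  9.45055916e-03,  5.21706731e-07]), 'ee_pos': array([250.53272827, 571.8749942 , 230.46349403]), 'orientation': array([3.14142089e+00, 1.86304191e-03, 1.15808368e+00]), 'ft_force': array([ 0.32791314,  0.64819305, -0.47181855]), 'ft_torque': array([-0.04468055,  0.03278987, -0.0164974 ]), 'opening': 85.15720421231768}
scene [[466.86751005974844, 0.0, 318.6016635770355], [0.0, 466.86751005974844, 236.99231805152664], [0.0, 0.0, 1.0]] [1202.  -41.  599.] [[0.14, 0.99, 0.0], [0.58, -0.08, -0.81], [-0.8, 0.12, -0.58]]
side [[590.4987941780369, 0.0, 325.1801141235456], [0.0, 590.4987941780369, 236.32169706075396], [0.0, 0.0, 1.0]] [ 223. -531.  777.] [[0.86, -0.51, -0.01], [-0.36, -0.61, -0.71], [0.35, 0.61, -0.71]]
wrist [[413.49670159669694, 0.0, 319.93262065663833], [0.0, 413.49670159669694, 241.53056322740048], [0.0, 0.0, 1.0]] [190. 598. 373.] [[0.4, 0.92, -0.0], [0.88, -0.39, 0.26], [0.24, -0.11, -0.97]]
```

View pics/scene0.png

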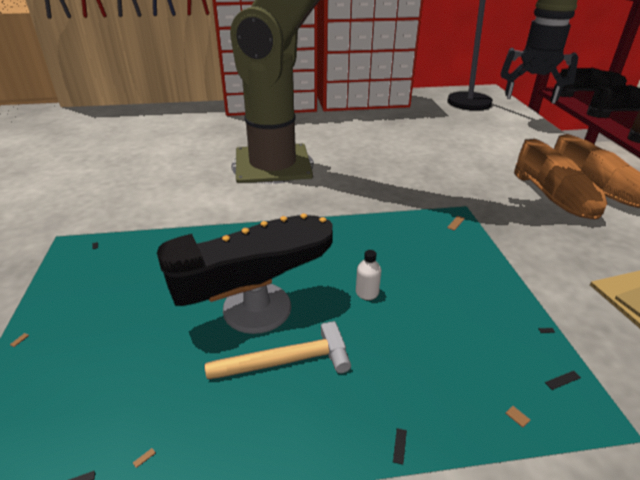

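View pics/side0.png

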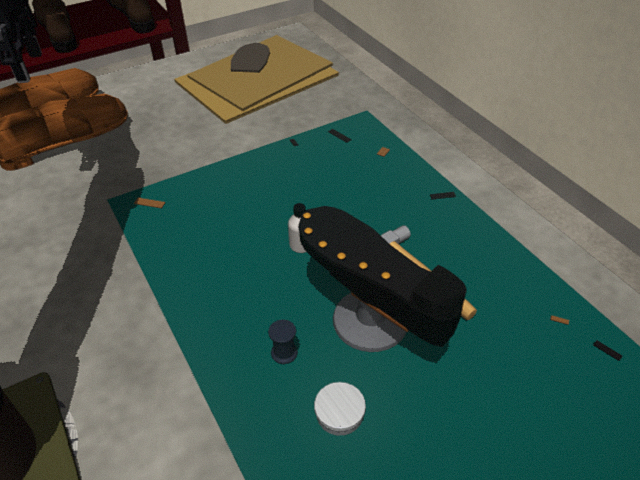

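View pics/wrist0.png

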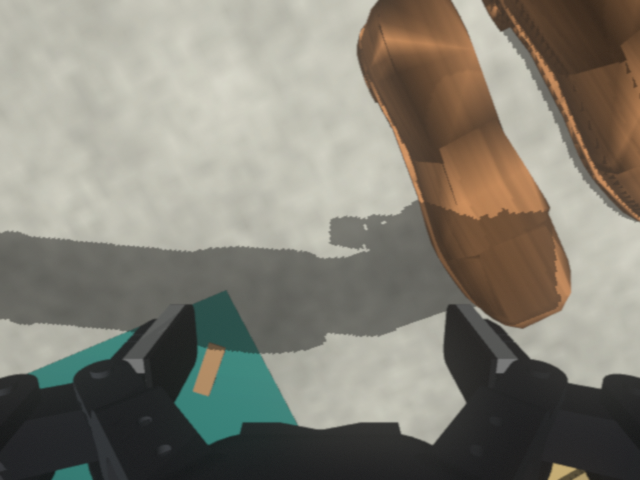

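```bash
cat > fit.py <<'E'
import cv2,numpy as np,pickle
from scipy.optimize import least_squares
P=np.array([[-35,20],[0,27],[36,34],[72,34],[107,27],[132,4]],float)
G={"side":[(386,275),(362,265),(341,255),(322,244),(308,230),(307,215)],"scene":[(226,238),(245,231),(264,224),(284,218),(304,216),(323,220)]}
def cen(img,g,w=7):
    u,v=g;p=img[v-w:v+w+1,u-w:u+w+1].astype(float)
    m=np.clip(p[...,2]-p[...,0]-35,0,60); yy,xx=np.mgrid[v-w:v+w+1,u-w:u+w+1]
    return (m*xx).sum()/m.sum(),(m*yy).sum()/m.sum(),(m>0).sum()
def proj(c,X):
    q=X@c["R"].T+c["t"];q=q@c["mtx"].T;return q[:,:2]/q[:,2:]
def model(p):
    x,y,a=p[:3];c,s=np.cos(a),np.sin(a)
    return np.c_[x+c*P[:,0]-s*P[:,1],y+s*P[:,0]+c*P[:,1],151.5+p[3:9]]
if __name__=="__main__":
    d=pickle.load(open("c0.pkl","rb"));ob={}
    for n in G:
        o=np.array([cen(d[n]["image"],g) for g in G[n]]);print(n,o.round(1).tolist());ob[n]=o[:,:2]
        for u,v in o[:,:2]: 
            z=d[n]["range_z"][int(round(v)),int(round(u))];q=np.linalg.inv(d[n]["mtx"])@[u,v,1]*z
            print((d[n]["R"].T@(q-d[n]["t"])).round(1))
    for ns in(["side"],["scene"],["side","scene"]):
        f=lambda p:np.r_[np.concatenate([(proj(d[n],model(p))-ob[n]).ravel() for n in ns]),(p[3:]-4.75)/1.5]
        S=least_squares(f,[600,-50,1,*[4.75]*6]);print(ns,S.x.round(3),np.abs(S.fun).max().round(2));print(model(S.x).round(1).tolist())
    for n in ("side","scene"):
        u,v=[(v) for v in np.array(G[n])[2]];im=d[n]["image"][v-60:v+60,u-80:u+80];cv2.imwrite(f"pics/crop_{n}.png",cv2.resize(im,None,fx=5,fy=5,interpolation=cv2.INTER_NEAREST))
E
python3 fit.py
```

```text
side [[385.4, 275.0, 54.0], [362.8, 265.0, 51.0], [340.9, 255.4, 53.0], [322.3, 243.6, 49.0], [307.9, 230.2, 48.0], [306.5, 215.0, 41.0]]
[ 566.3 -102.3  156.1]
[549.5 -70.5 156.3]
[531.3 -40.9 158.8]
[521.1  -5.3 157.1]
[516.2  29.  158.2]
[531.3  60.4 157.1]
scene [[225.5, 237.7, 43.0], [244.9, 230.2, 39.0], [263.6, 223.1, 39.0], [283.1, 218.0, 38.0], [303.2, 215.2, 37.0], [322.1, 219.1, 35.0]]
[ 572.7 -102.9  157.2]
[555.7 -71.4 157.3]
[540.4 -39.8 158.5]
[530.3  -6.  159.2]
[522.8  29.5 157. ]
[536.1  60.9 154.8]
['side'] [575.219 -63.02    1.874   4.669   4.929   4.848   4.767   4.635   4.565] 0.32
[[566.6, -102.4, 156.2], [549.5, -71.1, 156.4], [532.0, -38.8, 156.3], [521.3, -4.5, 156.3], [517.5, 31.0, 156.1], [531.9, 61.7, 156.1]]
['scene'] [580.21  -63.843   1.877   4.821   4.822   4.71    4.787   4.847   4.354] 0.36
[[571.7, -103.2, 156.3], [554.5, -72.0, 156.3], [536.9, -39.8, 156.2], [526.1, -5.5, 156.3], [522.2, 30.0, 156.3], [536.6, 60.8, 155.9]]
['side', 'scene'] [576.217 -63.042   1.876   3.815   4.065   3.983   4.028   4.008   3.584] 1.22
[[567.6, -102.4, 155.3], [550.5, -71.1, 155.6], [533.0, -38.9, 155.5], [522.2, -4.6, 155.5], [518.4, 30.9, 155.5], [532.8, 61.7, 155.1]]
```

Emit:
play_rows(deltas=[[-3.5, 4.0, 0, -3, -1], [-7, 8, 0, -6, -1], [-10.5, 12, 0, -9, -1], [-14, 16, 0, -12, -1], [-17.5, 20, 0, -15, -1], [-21, 24, 0, -18, -1], [-24.5, 28, 0, -21, -1], [-28, 32, 0, -24, -1], [-31.5, 36, 0, -27, -1], [-35, 40, 0, -30, -1], [-38.5, 44, 0, -33, -1], [-42, 48, 0, -36, -1]])

```text
t: 1.65
ee_pos: [522.4, -6.4, 231.2]
orientation: [-3.142, -0.0, 1.788]
ft_force: [0.3, 0.4, 0.2]
opening: -0.1
```

Emit:
play_rows(deltas=[[-3.5, 0.8, 0.5, -2, -1], [-7, 1.7, 1.5, -4, -1], [-10.5, 2.5, 3, -5, -1], [-10.5, 2.5, 4, -5, -1], [-10.5, 2.5, 4, -5, -1], [-10.5, 2.5, 4, -5, -1]])

```text
t: 2.4
ee_pos: [568.8, -100.4, 191.7]
orientation: [3.141, -0.001, 1.876]
ft_force: [0.4, -0.7, 0.7]
opening: -0.1
```

```bash
python3 - <<'E'
from rig import r
import cv2,numpy as np,pickle
d={}
for n in("scene","side","wrist"):
    s=r.get_state();print(s["t"],s["ee_pos"],s["orientation"],s["ft_force"])
    c=r.camera(n);d[n]=c
pickle.dump(d,open("c1.pkl","wb"))
a=d["scene"]["image"][150:270,150:310];b=d["side"]["image"][200:320,300:460]
cv2.imwrite("pics/two1.png",np.hstack([cv2.resize(x,(400,300),interpolation=cv2.INTER_CUBIC) for x in(a,b)]))
cv2.imwrite("pics/wrist1.png",d["wrist"]["image"])
E
```

```text
2.4 [ 568.75300077 -100.37073639  191.74372976] [ 3.14101955e+00 -6.99078023e-04  1.87584002e+00] [ 0.43468688 -0.74098197  0.7149486 ]
2.45 [ 568.93620645 -100.51439875  191.90573783] [ 3.14066034e+00 -3.29140041e-04  1.87579438e+00] [ 0.19030024  1.24292377 -0.09635603]
2.5 [ 568.99968408 -100.74668548  191.96407167] [ 3.14057761e+00 -5.78187930e-05  1.87547506e+00] [ 0.30491186 -0.43323518  0.60106709]
```

View pics/two1.png

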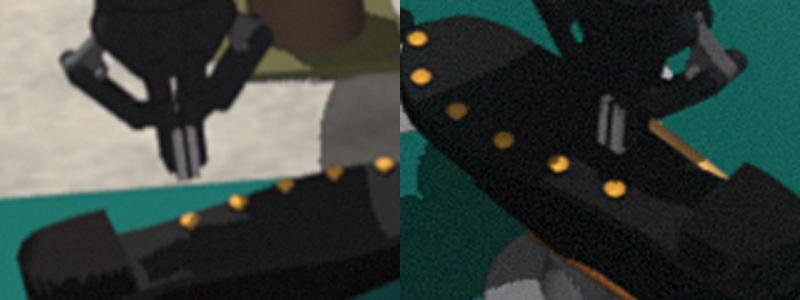

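View pics/wrist1.png

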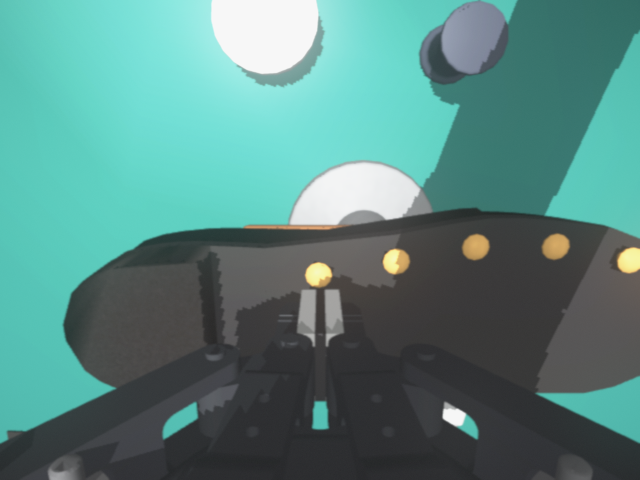

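```bash
python3 - <<'E'
import pickle,numpy as np,cv2
from fit import *
d=pickle.load(open("c1.pkl","rb"));c=d["wrist"]
g=[(318,274),(396,261),(476,246),(556,246)]
o=np.array([cen(c["image"],q,16) for q in g])[:,:2];print(o.round(1))
w=[0,1,2,3]
f=lambda p:np.r_[(proj(c,model(p))[w]-o).ravel()/2,(p[3:]-4.75)/1]
S=least_squares(f,[577,-63,1.876,*[4.75]*6]);print(S.x.round(3),np.abs(S.fun).max());print(model(S.x).round(1))
T=np.array([[569.,-101,192]])
for n in d: print(n,proj(d[n],T),proj(d[n],model(S.x))[:4].round(1).tolist())
im=c["image"][230:330,250:410];cv2.imwrite("pics/wc.png",cv2.resize(im,None,fx=5,fy=5))
E
```

```text
[[318.2 274.6]
 [395.8 261.2]
 [475.4 246.5]
 [555.5 246.1]]
[575.979 -63.358   1.872   4.669   4.867   4.679   4.516   4.75    4.75 ] 0.35404825115739413
[[ 567.2 -102.7  156.2]
 [ 550.2  -71.4  156.4]
 [ 532.8  -39.   156.2]
 [ 522.2   -4.7  156. ]
 [ 518.5   30.8  156.2]
 [ 533.    61.5  156.2]]
scene [[224.23923933 218.36098352]] [[225.7, 236.2], [244.9, 228.8], [263.9, 221.7], [283.6, 216.9]]
side [[388.18621187 256.05881597]] [[386.1, 274.9], [363.6, 265.1], [341.2, 255.5], [322.7, 243.6]]
wrist [[320.08707405 313.08345422]] [[317.6, 275.1], [395.0, 260.9], [476.0, 246.2], [556.1, 246.4]]
```

View pics/wc.png

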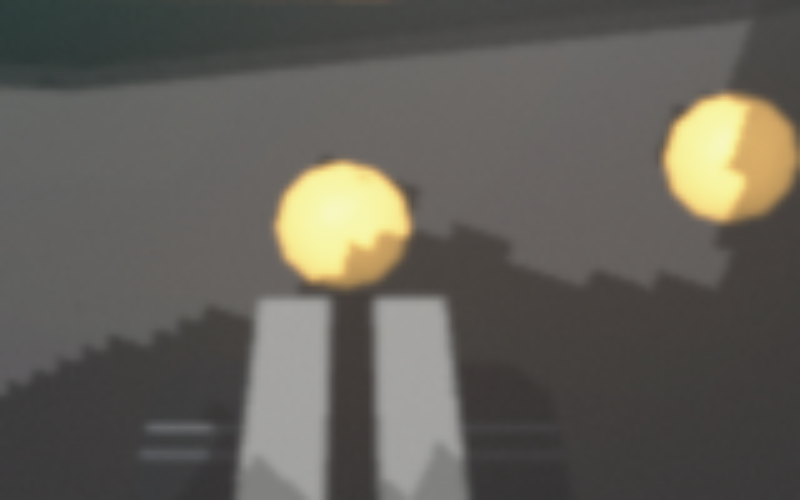

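Emit:
play_rows(deltas=[[0, -0.17, 1, 0, -1], [0, -0.17, 2.0, 0, -1], [0, -0.17, 2.8, 0, -1], [0, -0.17, 2.8, 0, -1], [0, -0.17, 2.8, 0, -1]])

```text
t: 3.18
ee_pos: [567.3, -102.4, 163.3]
orientation: [3.141, -0.0, 1.874]
ft_force: [0.3, 1.0, 0.2]
opening: 0.1
```

```bash
cat > look.py <<'E'
import sys,cv2,numpy as np,pickle
from rig import r
from fit import *
k=sys.argv[1];i=int(sys.argv[2])-1
d={}
for n in("scene","side","wrist"):
    s=r.get_state();print(round(s["t"],2),s["ee_pos"].round(1),s["orientation"].round(3),s["ft_force"].round(1))
    d[n]=r.camera(n)
pickle.dump(d,open(f"c{k}.pkl","wb"))
X=model(np.array([576,-63.2,1.874,*[4.]*6]))
t=[]
for n,w in(("scene",24),("side",28),("wrist",60)):
    u,v=proj(d[n],X)[i].astype(int);u=min(max(u,w),639-w);v=min(max(v,w),479-w)
    t.append(cv2.resize(d[n]["image"][v-w:v+w,u-w:u+w],(266,266),interpolation=cv2.INTER_CUBIC))
cv2.imwrite(f"pics/k{k}.png",np.hstack(t))
E
python3 look.py 2 1
```

```text
3.17 [ 567.3 -102.4  163.3] [ 3.141 -0.     1.874] [0.3 1.  0.2]
3.23 [ 567.5 -102.4  163.4] [3.141 0.    1.874] [ 0.5  0.7 -0.7]
3.27 [ 567.5 -102.4  163.6] [3.141 0.    1.874] [-0.4 -0.  -0.3]
```

View pics/k2.png

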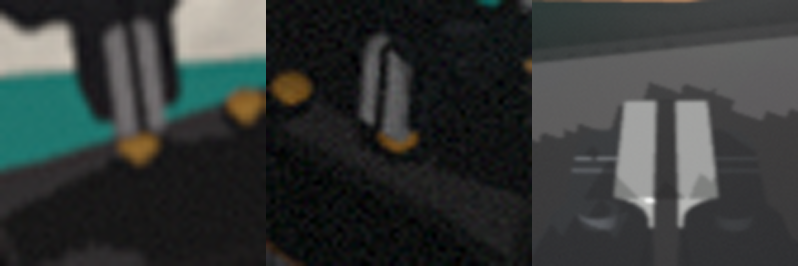

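Emit:
play_rows(deltas=[[0, 0, 0.3, 0, -1], [0, 0, 0.5, 0, -1], [0, 0, 0.65, 0, -1], [0, 0, 0.8, 0, -1], [0, 0, 0.95, 0, -1], [0, 0, 1.1, 0, -1], [0, 0, 1.2, 0, -1], [0, 0, 1.3, 0, -1], [0, 0, 1.3, 0, -1], [0, 0, 1.3, 0, -1]])

```text
t: 4.58
ee_pos: [567.1, -102.5, 150.4]
orientation: [-3.142, -0.0, 1.874]
ft_force: [-1.9, -0.5, 3.9]
opening: 0.3
```

```bash
python3 look.py 3 1
```

```text
4.58 [ 567.1 -102.5  150.4] [-3.142 -0.     1.874] [-1.9 -0.5  3.9]
4.62 [ 567.1 -102.5  150.4] [3.142 0.    1.874] [-1.3  0.1  4.5]
4.67 [ 567.1 -102.5  150.3] [-3.142 -0.     1.874] [-1.4  0.6  4. ]
```

View pics/k3.png

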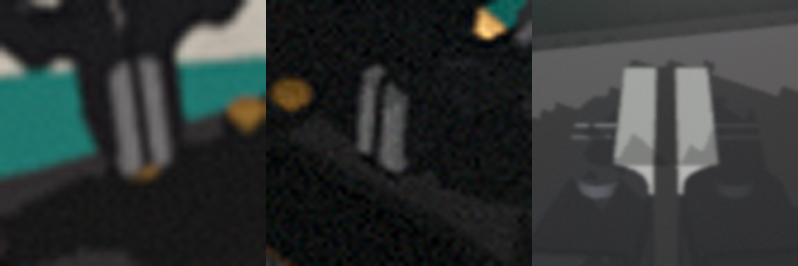

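Emit:
play_rows(deltas=[[0, 0, -0.6, 0, -1], [0, 0, -1.6, 0, -1], [1.2, -0.2, -1.6, 0, -1], [2.4, -0.5, -1.6, 0, -1], [3.5, -0.7, -1.6, 0, -1], [3.5, -0.7, -1.6, 0, -1], [3.5, -0.7, -1.4, 0, -1], [3.5, -0.7, -1.3, 0, -1]])

```text
t: 5.72
ee_pos: [550.1, -71.7, 163.0]
orientation: [-3.141, 0.0, 1.873]
ft_force: [0.5, 0.1, 0.7]
opening: 0.2
```

```bash
python3 look.py 4 2
```

```text
5.72 [550.1 -71.7 163. ] [-3.141  0.     1.873] [0.5 0.1 0.7]
5.78 [550.  -71.7 162.9] [-3.141  0.     1.873] [-1.3 -0.6 -0. ]
5.83 [550.  -71.6 163. ] [-3.141 -0.     1.873] [ 0.5  0.4 -0.1]
```

View pics/k4.png

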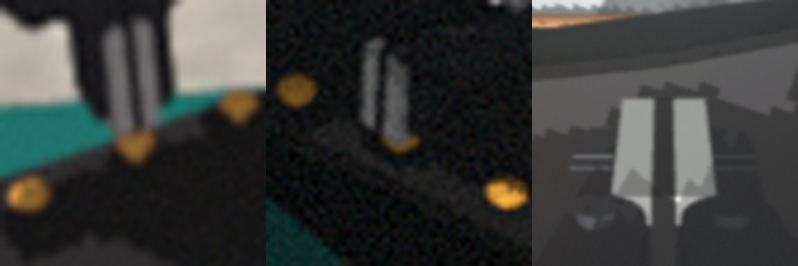

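Emit:
play_rows(deltas=[[0, 0, 0.3, 0, -1], [0, 0, 0.5, 0, -1], [0, 0, 0.65, 0, -1], [0, 0, 0.8, 0, -1], [0, 0, 0.95, 0, -1], [0, 0, 1.1, 0, -1], [0, 0, 1.2, 0, -1], [0, 0, 1.3, 0, -1], [0, 0, 1.4, 0, -1], [0, 0, 1.4, 0, -1], [0, 0, 1.4, 0, -1]])

```text
t: 7.25
ee_pos: [550.0, -71.2, 149.4]
orientation: [3.142, 0.0, 1.874]
ft_force: [-1.0, -0.2, 5.1]
opening: -0.2
```

```bash
python3 look.py 5 2
```

```text
7.25 [550.  -71.2 149.4] [3.142 0.    1.874] [-1.  -0.2  5.1]
7.3 [550.1 -71.2 149.4] [3.141 0.    1.874] [-1.1 -0.4  5. ]
7.35 [550.1 -71.2 149.4] [3.142 0.    1.874] [-1.5 -0.5  4.7]
```

Emit:
play_rows(deltas=[[0, 0, -0.7, 0, -1], [0, 0, -1.7, 0, -1], [1.2, -0.2, -1.7, 0, -1], [2.4, -0.5, -1.7, 0, -1], [3.6, -0.7, -1.7, 0, -1], [3.6, -0.7, -1.7, 0, -1], [3.6, -0.7, -1.5, 0, -1], [3.6, -0.7, -1.4, 0, -1]])

```text
t: 8.4
ee_pos: [532.7, -39.5, 163.0]
orientation: [-3.141, 0.0, 1.873]
ft_force: [0.0, -0.1, 0.5]
opening: 0.2
```

```bash
python3 look.py 6 3
```

```text
8.4 [532.7 -39.5 163. ] [-3.141  0.     1.873] [ 0.  -0.1  0.5]
8.45 [532.7 -39.4 162.9] [-3.141  0.     1.873] [0.2 0.3 0.5]
8.5 [532.6 -39.3 163. ] [-3.141 -0.     1.873] [-0.3  0.4  0. ]
```

View pics/k6.png

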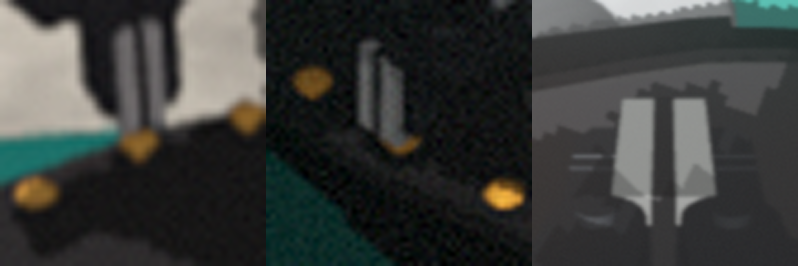

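Emit:
play_rows(deltas=[[0, 0, 0.3, 0, -1], [0, 0, 0.5, 0, -1], [0, 0, 0.65, 0, -1], [0, 0, 0.8, 0, -1], [0, 0, 0.95, 0, -1], [0, 0, 1.1, 0, -1], [0, 0, 1.2, 0, -1], [0, 0, 1.3, 0, -1], [0, 0, 1.4, 0, -1], [0, 0, 1.4, 0, -1], [0, 0, 1.4, 0, -1]])

```text
t: 9.93
ee_pos: [532.6, -38.9, 149.4]
orientation: [3.142, 0.0, 1.874]
ft_force: [-1.6, -0.5, 5.3]
opening: 0.2
```

```bash
python3 look.py 7 3
```

```text
9.93 [532.6 -38.9 149.4] [3.142 0.    1.874] [-1.6 -0.5  5.3]
9.97 [532.6 -38.9 149.4] [3.141 0.    1.874] [-2.2 -0.8  4.5]
10.03 [532.6 -38.9 149.4] [3.142 0.    1.874] [-1.8 -0.2  5.3]
```

Home again (about 5 N at z 149.4). Rivet 4: +36, 0.

Emit:
play_rows(deltas=[[0, 0, -0.7, 0, -1], [0, 0, -1.7, 0, -1], [1.2, 0, -1.7, 0, -1], [2.4, 0, -1.7, 0, -1], [3.6, 0, -1.7, 0, -1], [3.6, 0, -1.7, 0, -1], [3.6, 0, -1.5, 0, -1], [3.6, 0, -1.4, 0, -1]])

```text
t: 11.08
ee_pos: [521.9, -5.2, 163.0]
orientation: [-3.141, 0.0, 1.873]
ft_force: [-0.0, 0.7, 1.1]
opening: 0.4
```

```bash
python3 look.py 8 4
```

```text
11.07 [521.9  -5.2 163. ] [-3.141  0.     1.873] [-0.   0.7  1.1]
11.12 [521.8  -5.1 162.9] [-3.141  0.     1.873] [-0.5 -0.3  0.4]
11.18 [521.8  -5.1 163. ] [-3.141  0.     1.873] [-0.5  0.   0.4]
```

View pics/k8.png

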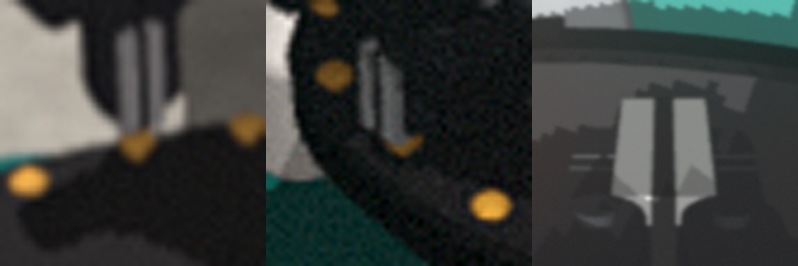

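Emit:
play_rows(deltas=[[0, 0, 0.3, 0, -1], [0, 0, 0.5, 0, -1], [0, 0, 0.65, 0, -1], [0, 0, 0.8, 0, -1], [0, 0, 0.95, 0, -1], [0, 0, 1.1, 0, -1], [0, 0, 1.2, 0, -1], [0, 0, 1.3, 0, -1], [0, 0, 1.4, 0, -1], [0, 0, 1.4, 0, -1], [0, 0, 1.4, 0, -1]])

```text
t: 12.6
ee_pos: [521.9, -4.6, 149.4]
orientation: [3.141, 0.0, 1.874]
ft_force: [-0.8, -0.9, 5.4]
opening: -0.1
```

```bash
python3 look.py 9 4
```

```text
12.6 [521.9  -4.6 149.4] [3.141 0.    1.874] [-0.8 -0.9  5.4]
12.65 [521.9  -4.6 149.4] [3.142 0.    1.874] [-0.9 -0.4  4.9]
12.7 [521.9  -4.6 149.4] [3.142 0.    1.874] [-1.  -1.   4.2]
```

Rivet 4 is home. Rivet 5: +35, tool y +7.

Emit:
play_rows(deltas=[[0, 0, -0.7, 0, -1], [0, 0, -1.7, 0, -1], [1.2, 0.2, -1.7, 0, -1], [2.4, 0.5, -1.7, 0, -1], [3.5, 0.7, -1.7, 0, -1], [3.5, 0.7, -1.7, 0, -1], [3.5, 0.7, -1.5, 0, -1], [3.5, 0.7, -1.4, 0, -1]])

```text
t: 13.75
ee_pos: [518.1, 30.3, 163.0]
orientation: [-3.141, 0.0, 1.873]
ft_force: [0.2, 0.8, -0.1]
opening: -0.2
```

```bash
python3 look.py 10 5
```

```text
13.75 [518.1  30.3 163. ] [-3.141  0.     1.873] [ 0.2  0.8 -0.1]
13.8 [518.   30.4 162.9] [-3.141  0.     1.873] [-0.6 -0.1  1.3]
13.85 [518.   30.4 163. ] [-3.141  0.     1.873] [-0.6  0.5  0.2]
```

View pics/k10.png

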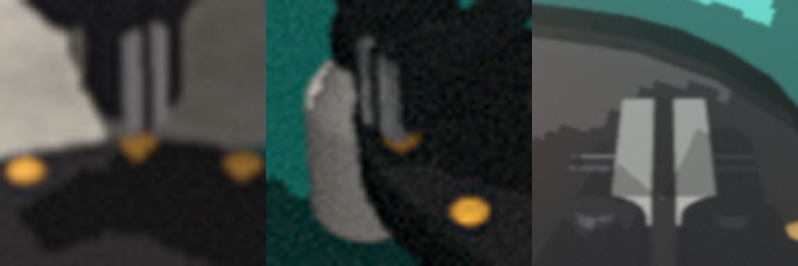

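Emit:
play_rows(deltas=[[0, 0, 0.3, 0, -1], [0, 0, 0.5, 0, -1], [0, 0, 0.65, 0, -1], [0, 0, 0.8, 0, -1], [0, 0, 0.95, 0, -1], [0, 0, 1.1, 0, -1], [0, 0, 1.2, 0, -1], [0, 0, 1.3, 0, -1], [0, 0, 1.4, 0, -1], [0, 0, 1.4, 0, -1], [0, 0, 1.4, 0, -1]])

```text
t: 15.28
ee_pos: [518.2, 30.9, 149.4]
orientation: [3.141, 0.0, 1.874]
ft_force: [-0.7, -0.3, 4.4]
opening: -0.1
```

```bash
python3 look.py 11 5
```

```text
15.28 [518.2  30.9 149.4] [3.141 0.    1.874] [-0.7 -0.3  4.4]
15.32 [518.1  30.9 149.4] [3.142 0.    1.874] [-1.8 -1.9  4.4]
15.38 [518.1  30.9 149.4] [3.142 0.    1.874] [-1.7 -0.9  5.2]
```

Emit:
play_rows(deltas=[[0, 0, -0.7, 0, -1], [0, 0, -1.7, 0, -1], [0.8, 0.8, -1.7, 0, -1], [1.7, 1.6, -1.7, 0, -1], [2.5, 2.3, -1.7, 0, -1], [2.5, 2.3, -1.7, 0, -1], [2.5, 2.3, -1.5, 0, -1], [2.5, 2.3, -1.4, 0, -1]])

```text
t: 16.42
ee_pos: [532.3, 61.1, 163.0]
orientation: [-3.141, 0.0, 1.873]
ft_force: [0.8, 0.2, 0.2]
opening: 0.2
```

```bash
python3 look.py 12 6
```

```text
16.43 [532.3  61.1 163. ] [-3.141  0.     1.873] [0.8 0.2 0.2]
16.48 [532.3  61.1 162.9] [-3.141  0.     1.873] [ 0.2 -0.4  0.2]
16.52 [532.4  61.2 163.1] [-3.141  0.     1.873] [ 0.4 -0.4 -0.3]
```

View pics/k12.png

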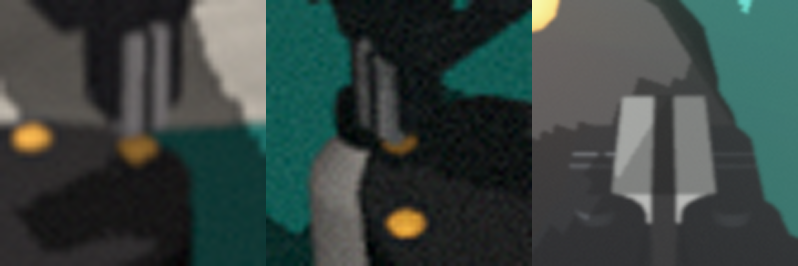

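Emit:
play_rows(deltas=[[0, 0, 0.3, 0, -1], [0, 0, 0.5, 0, -1], [0, 0, 0.65, 0, -1], [0, 0, 0.8, 0, -1], [0, 0, 0.95, 0, -1], [0, 0, 1.1, 0, -1], [0, 0, 1.2, 0, -1], [0, 0, 1.3, 0, -1], [0, 0, 1.4, 0, -1], [0, 0, 1.4, 0, -1], [0, 0, 1.4, 0, -1]])

```text
t: 17.95
ee_pos: [532.6, 61.7, 149.4]
orientation: [3.142, 0.0, 1.874]
ft_force: [-1.4, -0.2, 4.1]
opening: -0.2
```

```bash
python3 look.py 13 6
```

```text
17.95 [532.6  61.7 149.4] [3.142 0.    1.874] [-1.4 -0.2  4.1]
18.0 [532.6  61.7 149.4] [3.142 0.    1.874] [-2.1 -0.7  5. ]
18.05 [532.6  61.7 149.4] [3.142 0.    1.874] [-1.3 -1.2  4.7]
```

Home. Lift clear and retreat above the shoe for a last look.

Emit:
play_rows(deltas=[[0, 0, -1, 0, -1], [0, 0, -3, 0, -1], [0, 0, -6, 0, -1], [0, 0, -9, 0, -1], [5, 0, -12, 0, -1], [10, 0, -12, 0, -1], [14, 0, -12, 0, -1], [14, 0, -12, 0, -1], [14, 0, -12, 0, -1], [14, 0, -12, 0, -1]])

```text
t: 19.35
ee_pos: [491.5, 193.6, 269.2]
orientation: [-3.141, 0.001, 1.871]
ft_force: [0.3, -0.5, 0.1]
opening: -0.1
```

```bash
python3 look.py 14 3; python3 - <<'E'
import pickle,numpy as np,cv2
from fit import *
a=pickle.load(open("c0.pkl","rb"));b=pickle.load(open("c14.pkl","rb"))
for n in("side","scene"):
    A=np.array([cen(a[n]["image"],g) for g in G[n]])[:,:2]
    B=np.array([cen(b[n]["image"],g) for g in G[n]])[:,:2]
    X=model(np.array([576,-63.2,1.874,*[4.]*6]));Y=X.copy();Y[:,2]-=1
    print(n,"drop mm",((B-A)[:,1]/(proj(a[n],Y)-proj(a[n],X))[:,1]).round(1))
cv2.imwrite("pics/end.png",np.hstack([cv2.resize(b[n]["image"],(400,300)) for n in("scene","side")]))
E
```

```text
19.35 [491.5 193.6 269.2] [-3.141e+00  1.000e-03  1.871e+00] [ 0.3 -0.5  0.1]
19.4 [491.4 193.8 269.2] [-3.141e+00  1.000e-03  1.871e+00] [-1.1  0.8 -0.1]
19.45 [491.4 194.  269.2] [-3.141  0.     1.871] [-0.9  0.7 -0.7]
side drop mm [4.5 4.8 4.9 5.1 5.  3.8]
scene drop mm [4.  4.2 4.2 4.6 4.5 3.3]
```

View pics/end.png

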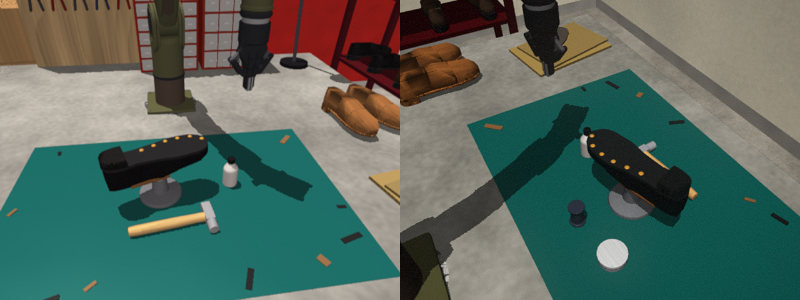

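```bash
python3 -c "
from rig import r
print(r.job_done())"
```

```text
the job is handed in; nothing more can be done
None
```

I pressed all six rivets home in order, heel to toe, with the closed fingertips. I then lifted clear of the shoe and handed the job in at about 19.5 s of the 54 s allowed.

**Rivets:** At the bottom of each press the tip stood at z 149.4–150.4 mm with 4–5 N on it. That matches a seated head with the shoe sunk about 2.5–3.5 mm, well under the 13 mm limit. The last pictures show each head 3.3–5.1 mm lower than at the start.

**Shoe and bench:** In the last pictures the arm is clear of the shoe. I judged by eye that the spool, tin, hammer and bottle stood where they began; I did not measure them. I also did not measure the shoe's spring-back directly.

**Disagreements:** The scene camera put the row about 4–5 mm away from where the side and wrist cameras, which agreed with each other, put it. I used the side and wrist position, and close-up views over each rivet showed the tip above the head. The two fixed cameras also differ by about 0.6 mm on how far each rivet dropped.

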